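# Put the mixed-up Flinders bars back with their own compasses

### The job

The three Flinders bars were put back in the wrong compasses: swap them round so that the red-capped bar stands in the dish of the red port compass, the green-capped bar in the dish of the green starboard compass and the white-capped bar in the dish of the white standard compass, each upright and flat on the dish floor; the cork mat is free for standing one on meanwhile. Keep the bars upright and set them down gently, since a knock or a drop magnetises them, and leave the card disc, the sight vane and the lubber post where they are.

Things in the scene. Friction and masses are not known exactly. Their poses are not given: they have to be found in the camera images.
- red_bar: chrome Flinders bar segment, an upright plain cylinder 36 mm across and 76 mm tall, its top 10 mm painted red. Origin: centre of its underside, z along its axis. Weighs 0.6 kg give or take a fifth. At the start it stands in the dish of one of the other compasses
- green_bar: chrome Flinders bar segment, an upright plain cylinder 36 mm across and 57 mm tall, its top 10 mm painted green. Origin: centre of its underside, z along its axis. Weighs 0.45 kg give or take a fifth. At the start it stands in the dish of one of the other compasses
- white_bar: chrome Flinders bar segment, an upright plain cylinder 36 mm across and 38 mm tall, its top 10 mm painted white. Origin: centre of its underside, z along its axis. Weighs 0.3 kg give or take a fifth. At the start it stands in the dish of one of the other compasses
- port_compass: fixed dark board 182 x 94 x 12 mm with a round black compass (90 mm across, top 60 mm above the table, centre 88 mm from the origin along -x) and, at its other end, an open brass dish for a bar: 59 mm clear inside, floor 16 mm and rim 22 mm above the table. Origin: under the dish's centre at table level; x from compass to dish. Flange round the compass is red; the red-capped bar belongs here
- starboard_compass: fixed dark board 182 x 94 x 12 mm with a round black compass (90 mm across, top 60 mm above the table, centre 88 mm from the origin along -x) and, at its other end, an open brass dish for a bar: 59 mm clear inside, floor 16 mm and rim 22 mm above the table. Origin: under the dish's centre at table level; x from compass to dish. Flange round the compass is green; the green-capped bar belongs here
- standard_compass: fixed dark board 182 x 94 x 12 mm with a round black compass (90 mm across, top 60 mm above the table, centre 88 mm from the origin along -x) and, at its other end, an open brass dish for a bar: 59 mm clear inside, floor 16 mm and rim 22 mm above the table. Origin: under the dish's centre at table level; x from compass to dish. Flange round the compass is white; the white-capped bar belongs here
- cork_mat: square cork mat 100 x 100 mm, 4 mm thick, fixed flat on the bench, empty: the free spot. Origin: centre of its underside, at table level
- card_disc: black ebonite compass card disc with white marks, 76 mm across, 5 mm thick, brass cap 12 mm across and 4 mm high in the middle, lying loose on the bench. Origin: centre of its underside
- sight_vane: brass sight vane standing loose: foot 36 x 50 x 7 mm, slotted upright to 68 mm high. Origin: centre of its underside; the upright's width lies along y
- lubber_post: copper lubber post standing loose: round foot 36 mm across, stem 12 to 17 mm across, 68 mm high. Origin: centre of its underside
Mind the look-alikes: they are no part of the job. What is shaped like the white_bar but purple is not meant. Leave any pink look-alike of the green_bar alone.

How it is judged:
At the end, for the whole second after the job is handed in: Each bar stands released and at rest in the dish of the compass of its own colour: within 14 mm of the dish centre, its underside on the dish floor (within 3 mm), upright within 4.5 degrees (horizontal distance between red_bar and port_compass below 0.014 m and z of red_bar in the frame of port_compass between 0.013 and 0.019 m and angle between each of red_bar, green_bar, white_bar's own z axis and vertical below 0.08 rad and linear speed of each of red_bar, green_bar, white_bar below 0.02 m/s and contact force between each of red_bar, green_bar, white_bar and the fingers below 0.1 N and horizontal distance between green_bar and starboard_compass below 0.014 m and z of green_bar in the frame of starboard_compass between 0.013 and 0.019 m and horizontal distance between white_bar and standard_compass below 0.014 m and z of white_bar in the frame of standard_compass between 0.013 and 0.019 m); the robot touches nothing.
It fails at once if a Flinders bar is knocked over or laid down (leans more than 40 degrees) (angle between any of red_bar, green_bar, white_bar's own z axis and vertical above 0.7 rad).
It fails at once if a Flinders bar is dropped or banged into a dish, a compass, the mat or another bar (a blow of more than 60 N) (contact force between any of red_bar, green_bar, white_bar and port_compass above 60 N or contact force between any of red_bar, green_bar, white_bar and starboard_compass above 60 N or contact force between any of red_bar, green_bar, white_bar and standard_compass above 60 N or contact force between any of red_bar, green_bar, white_bar and cork_mat above 60 N or contact force between red_bar and green_bar above 60 N or contact force between any of red_bar, green_bar and white_bar above 60 N).
It fails at once if the card disc, the sight vane or the lubber post is pushed more than 30 mm away (distance of any of card_disc, sight_vane, lubber_post from where it was at the start of the episode above 0.03 m).
It fails at once if the sight vane or the lubber post is knocked over (angle between any of sight_vane, lubber_post's own z axis and vertical above 0.6 rad).
It also fails if it takes over 120 s, if anything falls off the work surface, if the arm or the gripper's body presses on something with over 40 N, if the wrist force passes 120 N, or if a joint passes its speed limit or range.

### The arm

A 7-joint arm with a two-finger parallel gripper is mounted at the origin on the work surface. World frame = base frame: x ahead of the robot, y to its left, z up, the work surface at z = 0. Lengths are in m, angles in rad, forces in N, time in s.
With the tool pointing down it reaches from about 0.4 to 0.85 m from the base axis. Payload 4.5 kg.
Tool frame: the origin (TCP) lies at the very end of the fingers, on their centre line; the grasp point (between the pads) lies env.pinch_z behind it (env.pinch_z is the distance from the TCP to the grasp point, in m); z points along the fingers, y is the line along which they close (so a half turn about z gives the same grasp; the last joint's range is limited). The gripper opens to 88 mm and grips with 3 to 60 N. Pads are 18 mm wide; open, the fingers measure 123 mm over their backs; the gripper's body (75 mm by 187 mm) begins 45 mm behind the grasp point.
Start: joints at [-1.074, 0.689, -0.195, 1.565, 0.157, 0.902, -0.215], TCP at [0.279, 0.559, 0.217] pointing down, gripper open.
Joint ranges: [-3.01, 3.01], [-0.46, 2.08], [-1.47, 1.51], [0.13, 2.56], [-1, 4.14], [0.04, 2.09], [-2.66, 2.66]. Speed limits (rad/s): [2.57, 2.57, 3.14, 3.14, 3.14, 3.14, 3.14].

### API

Orientations are given as a 3x3 rotation matrix whose columns are the frame's x, y, z axes.
In Python, from rig import env gives the robot as it stands.
- The arm moves only by the shell command python3 -m pendant 'ROWS'. ROWS is JSON, a list of rows, each an object with "angular": the turn, a rotation vector about the tool's x, y, z in degrees, a list of three; "linear": the shift along the tool's x, y, z in mm, a list of three; "claw": the opening, from -1 (shut) to 1 (fully open), so that 0 is half open. A call has 1 to 20 rows; each row is the pose to reach, as a shift and turn from the pose commanded when the call began, along the tool's axes at that moment; what a row does not reach only later rows make up. A row lasts 1/12 s, in which the tool goes at most 41.7 mm and 7.16 degrees, less where a joint would pass 70% of its speed; a pose out of reach is approached as far as the arm can. A call with a gripper value outside its range is refused whole. The fingers move at their own pace and stop on an object; the grip force is fixed at half the most. Time passes only in rows, so rows that repeat a pose let the fingers close. It gives the time, the measured TCP pose, the force, the opening and the grip force at its end, in the units of the state.
- env.observe(): the state, without advancing time (a new reading comes with each control period).
- env.snapshot(name): name is "scene" or "side" or "wrist"; returns the picture (400x640x3 uint8, blue, green, red); there is no depth.
- env.camera_params(name): a dict with "mtx" (3x3 intrinsics, pixels), "rvec" (rotation vector, rad) and "tvec" (3), from world to camera coordinates, as OpenCV has them. Camera axes: x right, y down, z forward; pixel columns grow to the right and rows downward; lengths in m; the calibration is good to about 2 mm. The wrist camera is an equidistant fisheye: a pixel r from the principal point sees the ray r / f radians off the axis. A picture is of the moment at which its call begins: read the wrist's pose just before it. camera_params takes no time and is no camera call; for the wrist camera it gives the pose at the moment of the call.
- env.close_job(): hands the job in; it is judged then, once.
The state is a dict: "time": time; "joint_pos": joint angles; "qd": joint speeds; "joint_torque": joint torques, N m; "tcp_pos": TCP position; "eef_rot": TCP orientation; "contact_force": force on the tool from outside, world axes, zero at the start; "wrist_torque": the same for the moment, N m; "finger_gap": finger opening in m; "gripper_force": force on a finger pad.
Only numpy, scipy, OpenCV 4.12 (cv2) and the standard library are available. Lean on these libraries where they do the work, as an engineer would, in place of code of your own. Each camera call takes 0.05 s, during which the arm holds its last target. There are 200 camera calls.

## Working session

There is one attempt and no reset: what is moved stays moved. The work goes in short steps, Python scripts to look and compute and a shell command to move; the robot and the scene stay as the last step left them, time stands still between calls to the robot, and variables do not carry over. Pictures are saved under pics/ and viewed, at most 14 in all, crops included, and the job is handed in when it is done.

```bash
ls; mkdir -p pics
python3 - <<'E'
from rig import env
import cv2,numpy as np
s=env.observe()
print({k:np.round(v,3).tolist() for k,v in s.items()}, env.pinch_z)
for n in("scene","side","wrist"):
    p=env.camera_params(n); print(n,{k:np.round(v,4).tolist() for k,v in p.items()})
    cv2.imwrite(f"pics/{n}0.png",env.snapshot(n))
E
```

```text
pics
{'time': 0.0, 'joint_pos': [-1.074, 0.69, -0.194, 1.566, 0.157, 0.903, -0.215], 'qd': [0.0, 0.002, -0.0, 0.0, -0.001, -0.002, 0.0], 'joint_torque': [-0.001, -52.756, -1.267, -15.343, -0.053, 0.007, 0.0], 'tcp_pos': [0.279, 0.559, 0.217], 'eef_rot': [[-0.895, 0.446, -0.001], [0.446, 0.895, -0.002], [-0.0, -0.002, -1.0]], 'contact_force': [-0.57, 0.014, 0.433], 'wrist_torque': [-0.03, 0.04, -0.041], 'gripper_force': 0.0, 'finger_gap': 0.088} 0.0187
scene {'mtx': [[394.7922, 0.0, 325.7541], [0.0, 394.7922, 199.3039], [0.0, 0.0, 1.0]], 'rvec': [1.3724, 2.1016, -0.9638], 'tvec': [0.2568, -0.3139, 1.3179]}
side {'mtx': [[384.1289, 0.0, 322.5406], [0.0, 384.1289, 200.7902], [0.0, 0.0, 1.0]], 'rvec': [2.0412, -0.7997, 0.4627], 'tvec': [-0.452, 0.2712, 0.6566]}
wrist {'mtx': [[309.7069, 0.0, 315.6195], [0.0, 309.7069, 199.6102], [0.0, 0.0, 1.0]], 'rvec': [-2.4497, -1.5154, -0.2239], 'tvec': [-0.6245, -0.0404, 0.3905]}
```

View pics/scene0.png

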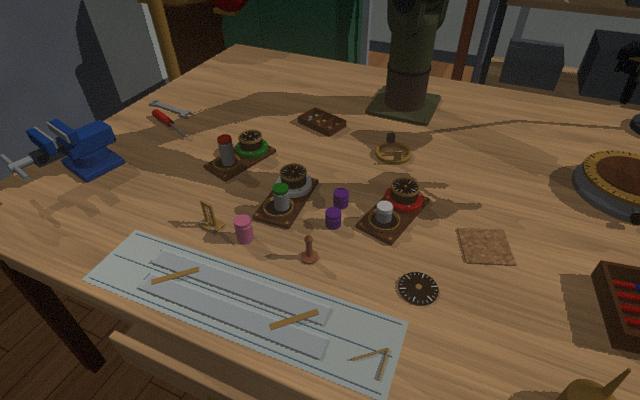

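View pics/side0.png

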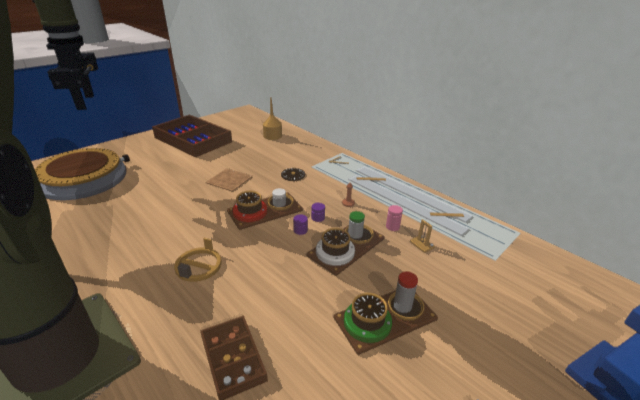

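The scene picture shows red bar in the green compass (226,150), green bar in the white compass (281,196), white bar in the red compass (384,212), and the mat at (486,246). The side picture agrees: red bar (406,290), green (356,225), white (279,198), mat (230,180). The plan is white→mat, red→port, green→starboard, white→standard.

```bash
cat > h.py <<'E'
import cv2,numpy as np
from rig import env
def ray(p,uv,fish=False):
    """world origin and direction of a pixel"""
    R=cv2.Rodrigues(np.array(p["rvec"],float))[0]; t=np.array(p["tvec"],float).ravel(); K=np.array(p["mtx"])
    x=(uv[0]-K[0,2])/K[0,0]; y=(uv[1]-K[1,2])/K[1,1]
    if fish:
        r=np.hypot(x,y)+1e-12; d=np.array([x/r*np.sin(r),y/r*np.sin(r),np.cos(r)])
    else: d=np.array([x,y,1.])
    return -R.T@t, R.T@(d/np.linalg.norm(d))
def plane(p,uv,z,fish=False):
    o,d=ray(p,uv,fish); return (o+d*(z-o[2])/d[2])[:2]
def meet(a,b):
    (o1,d1),(o2,d2)=a,b
    s,t=np.linalg.lstsq(np.c_[d1,-d2],o2-o1,rcond=None)[0]
    return (o1+s*d1+o2+t*d2)/2, np.linalg.norm(o1+s*d1-o2-t*d2)
def blobs(m,amin=20):
    n,l,s,c=cv2.connectedComponentsWithStats(m.astype(np.uint8)); return [(c[i],s[i,4],l==i) for i in range(1,n) if s[i,4]>amin]
def near(m,uv,amin=15):
    return min(blobs(m,amin),key=lambda b:np.hypot(*(b[0]-uv)))
E
python3 - <<'E'
from h import *
I={n:cv2.imread(f"pics/{n}0.png") for n in("scene","side")}; P={n:env.camera_params(n) for n in I}
def mask(img,c):
    h,s,v=cv2.split(cv2.cvtColor(img,cv2.COLOR_BGR2HSV))
    if c=="red": return ((h<6)|(h>174))&(s>150)&(v>60)
    if c=="green": return (h>45)&(h<80)&(s>120)&(v>40)
    return (s<40)&(v>150)
seeds=dict(red=((225,139),(407,280),.092),green=((281,188),(356,217),.073),white=((384,205),(279,192),.054))
fl=dict(red=((404,203),(249,213)),green=((250,148),(368,322)),white=((293,186),(335,252)))
for c,(a,b,z) in seeds.items():
    q=[near(mask(I[n],c),s) for n,s in (("scene",a),("side",b))]
    X,e=meet(ray(P["scene"],q[0][0]),ray(P["side"],q[1][0]))
    print(c,"bar",[(x[0].round(),x[1]) for x in q],X.round(4),round(e,4),[plane(P[n],x[0],z-.003).round(3) for n,x in zip(I,q)])
for c,(a,b) in fl.items():   # flange outline: fit circle to outer hull points on plane z~.016
    for n,s in(("scene",a),("side",b)):
        q=near(mask(I[n],c),s,30); ys,xs=np.nonzero(q[2])
        w=np.array([plane(P[n],uv,.016) for uv in zip(xs,ys)],np.float32)
        (cx,cy),r=cv2.minEnclosingCircle(w*1000); print(c,"flange",n,q[1],round(cx),round(cy),round(r))
for n,uvs in (("scene",[(463,230),(508,230),(515,264),(466,264),(417,288),(310,258),(212,226)]),("side",[(229,171),(252,180),(232,190),(207,180),(293,174),(348,204),(421,244)])):
    print(n,[plane(P[n],u,.004).round(3).tolist() for u in uvs])
E
```

```text
red bar [(array([223., 138.]), np.int32(62)), (array([408., 279.]), np.int32(223))] [ 0.5208 -0.335   0.0886] 0.0005 [array([ 0.521, -0.335]), array([ 0.52 , -0.335])]
green bar [(array([280., 188.]), np.int32(140)), (array([356., 216.]), np.int32(94))] [ 0.6197 -0.1177  0.0701] 0.0013 [array([ 0.619, -0.117]), array([ 0.62 , -0.118])]Traceback (most recent call last):
  File "<stdin>", line 11, in <module>
  File "h.py", line 20, in near
    return min(blobs(m,amin),key=lambda b:np.hypot(*(b[0]-uv)))
ValueError: min() iterable argument is empty
```

Run:
```python
from h import *
I={n:cv2.imread(f"pics/{n}0.png") for n in("scene","side")}; P={n:env.camera_params(n) for n in I}
def mask(img,c):
    h,s,v=cv2.split(cv2.cvtColor(img,cv2.COLOR_BGR2HSV))
    if c=="red": return ((h<6)|(h>174))&(s>150)&(v>60)
    if c=="green": return (h>45)&(h<80)&(s>120)&(v>40)
    return (s<70)&(v>115)
print(cv2.cvtColor(I["scene"],cv2.COLOR_BGR2HSV)[205:225:3,384].tolist(),cv2.cvtColor(I["side"],cv2.COLOR_BGR2HSV)[188:206:3,279].tolist())
fl=dict(red=((404,203),(249,213)),green=((250,148),(368,322)),white=((293,186),(335,252)))
for c,(a,b) in fl.items():
    for n,s in(("scene",a),("side",b)):
        try:
            q=near(mask(I[n],c),s,30); ys,xs=np.nonzero(q[2])
            w=np.array([plane(P[n],uv,.016) for uv in zip(xs,ys)],np.float32)
            (cx,cy),r=cv2.minEnclosingCircle(w*1000); print(c,"flange",n,q[1],round(cx),round(cy),round(r))
        except ValueError: print(c,n,"none")
for n,uvs in (("scene",[(463,230),(508,230),(515,264),(466,264),(417,288),(310,258),(212,226)]),("side",[(229,171),(252,180),(232,190),(207,180),(293,174),(348,204),(421,244)])):
    print(n,[plane(P[n],u,.004).round(3).tolist() for u in uvs])
print("white",plane(P["scene"],(384,206),.051).round(3),plane(P["side"],(279,192),.051).round(3))
```

```text
[[21, 18, 144], [19, 19, 146], [23, 26, 87], [15, 21, 73], [21, 44, 58], [18, 39, 66], [18, 44, 58]] [[14, 50, 194], [21, 13, 202], [17, 12, 199], [14, 22, 130], [11, 22, 92], [8, 21, 96]]
red flange scene 264 483 132 49
red flange side 282 489 134 50
green flange scene 217 439 -311 50
green flange side 631 444 -311 47
white flange scene 130 523 100 18
white flange side 365 542 -130 48
scene [[0.519, 0.28], [0.479, 0.37], [0.575, 0.392], [0.614, 0.301], [0.712, 0.225], [0.726, 0.005], [0.73, -0.237]]
side [[0.57, 0.37], [0.592, 0.277], [0.516, 0.268], [0.49, 0.366], [0.709, 0.224], [0.716, -0.006], [0.722, -0.243]]
white [0.564 0.108] [0.566 0.11 ]
```

View pics/wrist0.png

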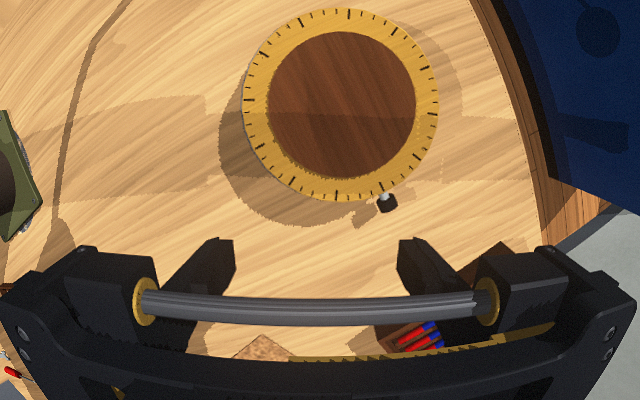

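The wrist picture shows the fingers at the bottom edge (215–415, 240), the big compass at (345,105) and a corner of the mat at (262,350).

```bash
cat >> h.py <<'E'
def go(x,y,z,yawy):
    """print tool-frame shift (mm) and turn (deg) to TCP x,y,z, tool pointing down, tool y at yawy deg (mod 180)"""
    from scipy.spatial.transform import Rotation as Ro
    s=env.observe(); R=np.array(s["eef_rot"]); a=np.radians(yawy); y_=np.array([np.cos(a),np.sin(a),0])
    if y_@R[:,1]<0: y_=-y_
    T=np.c_[np.cross(y_,[0,0,-1]),y_,[0,0,-1]]
    print("lin",(R.T@(np.array([x,y,z])-s["tcp_pos"])*1000).round(1),"ang",np.degrees(Ro.from_matrix(R.T@T).as_rotvec()).round(1))
E
python3 - <<'E'
from h import *
s=env.observe();R=np.array(s["eef_rot"]);p=env.camera_params("wrist")
o,d=ray(p,(315.6,199.6),True); print("cam in tool",R.T@(o-s["tcp_pos"]),R.T@d)
P={n:env.camera_params(n) for n in("scene","side")}
for n,u in (("scene",[(341,192),(333,211),(243,219)]),("side",[(318,206),(300,219),(395,210)])): print(n,[plane(P[n],q,z).round(3).tolist() for q,z in zip(u,(.038,.038,.057))])
go(.565,.109,.217,73)
E
```

```text
cam in tool [ 0.07520367  0.00053562 -0.1676757 ] [-2.91563958e-01 -1.85888533e-04  9.56551318e-01]
scene [[0.543, -0.002], [0.61, 0.007], [0.727, -0.148]]
side [[0.612, 0.006], [0.54, -0.006], [0.725, -0.154]]
lin [-4.568e+02 -2.747e+02  1.000e-01] ang [-0.1 -0.  -9.5]
```

Run:
```python
from h import *
go(.637,.087,.217,73)
```

```text
lin [-5.311e+02 -2.623e+02  1.000e-01] ang [-0.1 -0.  -9.5]
```

```bash
R='{"linear":[-531,-262,0],"angular":[0,0,-9.5],"claw":0.36}'; python3 -m pendant '[{"linear":[-531,-262,0],"angular":[0,0,-9.5],"claw":0.36},{"linear":[-531,-262,0],"angular":[0,0,-9.5],"claw":0.36},{"linear":[-531,-262,0],"angular":[0,0,-9.5],"claw":0.36},{"linear":[-531,-262,0],"angular":[0,0,-9.5],"claw":0.36},{"linear":[-531,-262,0],"angular":[0,0,-9.5],"claw":0.36},{"linear":[-531,-262,0],"angular":[0,0,-9.5],"claw":0.36},{"linear":[-531,-262,0],"angular":[0,0,-9.5],"claw":0.36},{"linear":[-531,-262,0],"angular":[0,0,-9.5],"claw":0.36},{"linear":[-531,-262,0],"angular":[0,0,-9.5],"claw":0.36},{"linear":[-531,-262,0],"angular":[0,0,-9.5],"claw":0.36},{"linear":[-531,-262,0],"angular":[0,0,-9.5],"claw":0.36},{"linear":[-531,-262,0],"angular":[0,0,-9.5],"claw":0.36},{"linear":[-531,-262,0],"angular":[0,0,-9.5],"claw":0.36},{"linear":[-531,-262,0],"angular":[0,0,-9.5],"claw":0.36},{"linear":[-531,-262,0],"angular":[0,0,-9.5],"claw":0.36},{"linear":[-531,-262,0],"angular":[0,0,-9.5],"claw":0.36},{"linear":[-531,-262,0],"angular":[0,0,-9.5],"claw":0.36},{"linear":[-531,-262,0],"angular":[0,0,-9.5],"claw":0.36},{"linear":[-531,-262,0],"angular":[0,0,-9.5],"claw":0.36}]'
python3 - <<'E'
from h import *
import pickle
p=env.camera_params("wrist"); im=env.snapshot("wrist"); cv2.imwrite("pics/wrist1.png",im); pickle.dump(p,open("w1.pkl","wb"))
E
```

```text
time: 1.73
tcp_pos: [0.6359, 0.0907, 0.2175]
eef_rot: [[-0.957, 0.289, -0.001], [0.289, 0.957, 0.001], [0.001, 0.001, -1.0]]
contact_force: [0.0, -0.0, 0.7]
finger_gap: 0.06
gripper_force: 0.0
```

View pics/wrist1.png

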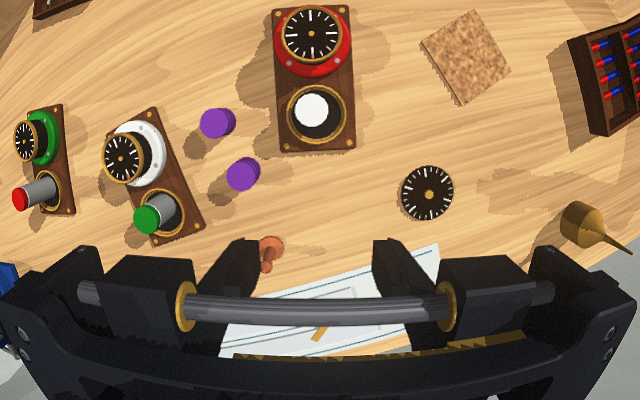

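The picture shows the red compass board from above, with its dish at (316,113) and the white bar inside at (311,110). The mat is at (465,57), the green bar's cap at (147,219) and the red bar's cap at (19,200); the lubber post stands at (268,250).

```bash
cat >> h.py <<'E'
def brass(im,p,uv,rad,z=.022):
    """circle through the brass ring's pixels near uv, projected onto z"""
    h,s,v=cv2.split(cv2.cvtColor(im,cv2.COLOR_BGR2HSV))
    m=(h>12)&(h<28)&(s>130)&(v>70); Y,X=np.mgrid[:400,:640]; m&=np.hypot(X-uv[0],Y-uv[1])<rad
    ys,xs=np.nonzero(m); w=np.array([plane(p,q,z,True) for q in zip(xs,ys)])*1000
    from scipy.optimize import least_squares
    r=least_squares(lambda c:np.hypot(w[:,0]-c[0],w[:,1]-c[1])-c[2],[*w.mean(0),31],loss="soft_l1")
    (cx,cy),ro=cv2.minEnclosingCircle(w.astype(np.float32))
    return r.x.round(1),len(w),np.round([cx,cy,ro],1)
def top(mask,p,uv,z):
    b=near(mask,uv,60); ys,xs=np.nonzero(b[2]); w=np.array([plane(p,q,z,True) for q in zip(xs,ys)],np.float32)*1000
    (cx,cy),r=cv2.minEnclosingCircle(w); return np.round([cx,cy,r],1),b[1]
E
python3 - <<'E'
from h import *
import pickle
p=pickle.load(open("w1.pkl","rb")); im=cv2.imread("pics/wrist1.png"); h,s,v=cv2.split(cv2.cvtColor(im,cv2.COLOR_BGR2HSV))
print("port dish",brass(im,p,(316,113),36))
print("compass bezel",brass(im,p,(311,33),36,.060))
print("white bar",top((s<45)&(v>150),p,(311,110),.054))
print("red flange",top(((h<6)|(h>174))&(s>150)&(v>60),p,(320,60),.014))
print("mat",np.mean([plane(p,q,.004,True) for q in [(473,10),(511,70),(460,106),(419,42)]],0))
a,b=plane(p,(281,152),.012,True),plane(p,(355,148),.012,True); print("end edge",np.hypot(*(a-b)),(a+b)/2)
print("green",top((h>45)&(h<80)&(s>120)&(v>40),p,(147,219),.073),"std dish",brass(im,p,(163,213),30))
E
```

```text
port dish (array([570.9, 111.2,  32.5]), 1096, array([569.9, 111.5,  41.6]))
compass bezel (array([485.6, 131.9,  29.9]), 783, array([481.8, 132.8,  36.4]))
white bar (array([564.4, 107.9,  17.9]), np.int32(875))
red flange (array([483.7, 132.4,  46.8]), np.int32(1514))
mat [0.54488307 0.32753086]
end edge 0.09015158614967135 [0.61331865 0.10129361]
green (array([ 618.9, -116.5,   20.6]), np.int32(609)) std dish (array([ 626.8, -124.1,   33.6]), 579, array([ 630.6, -126.9,   48.1]))
```

Run:
```python
from h import *
go(.5645,.108,.026,75)
```

```text
lin [ 73.5  -4.  191.6] ang [ 0.1 -0.  -1.8]
```

```bash
python3 -m pendant '[{"linear":[73.5,-4,60],"angular":[0,0,-1.8],"claw":0.36},{"linear":[73.5,-4,90],"angular":[0,0,-1.8],"claw":0.36},{"linear":[73.5,-4,110],"angular":[0,0,-1.8],"claw":0.36},{"linear":[73.5,-4,110],"angular":[0,0,-1.8],"claw":0.36},{"linear":[73.5,-4,110],"angular":[0,0,-1.8],"claw":0.36},{"linear":[73.5,-4,110],"angular":[0,0,-1.8],"claw":0.36}]'
python3 - <<'E'
from h import *
go(.5645,.108,.026,75)
E
```

```text
time: 2.28
tcp_pos: [0.5656, 0.1067, 0.1075]
eef_rot: [[-0.965, 0.26, -0.0], [0.26, 0.965, 0.0], [0.0, 0.0, -1.0]]
contact_force: [0.9, -0.5, -0.5]
finger_gap: 0.0601
gripper_force: 0.0
lin [ 1.4  0.9 81.5] ang [ 0.  -0.  -0.1]
```

Good tracking. Descend and close.

```bash
python3 -m pendant '[{"linear":[1,1,30],"angular":[0,0,0],"claw":0.36},{"linear":[1,1,55],"angular":[0,0,0],"claw":0.36},{"linear":[1,1,72],"angular":[0,0,0],"claw":0.36},{"linear":[1,1,81],"angular":[0,0,0],"claw":0.36},{"linear":[1,1,81],"angular":[0,0,0],"claw":0.36},{"linear":[1,1,81],"angular":[0,0,0],"claw":0.2},{"linear":[1,1,81],"angular":[0,0,0],"claw":0.05},{"linear":[1,1,81],"angular":[0,0,0],"claw":-0.1},{"linear":[1,1,81],"angular":[0,0,0],"claw":-0.2},{"linear":[1,1,81],"angular":[0,0,0],"claw":-0.5},{"linear":[1,1,81],"angular":[0,0,0],"claw":-1},{"linear":[1,1,81],"angular":[0,0,0],"claw":-1},{"linear":[1,1,81],"angular":[0,0,0],"claw":-1},{"linear":[1,1,81],"angular":[0,0,0],"claw":-1}]'
```

```text
time: 3.45
tcp_pos: [0.5661, 0.1072, 0.0274]
eef_rot: [[-0.965, 0.262, 0.002], [0.262, 0.965, 0.001], [-0.002, 0.001, -1.0]]
contact_force: [-0.4, 0.9, 5.8]
finger_gap: 0.0347
gripper_force: 30.0
```

```bash
python3 - <<'E'
from h import *
go(.545,.3275,.0154,75)
E
python3 -m pendant '[{"linear":[0,0,-6],"angular":[0,0,0],"claw":-1},{"linear":[0,0,-25],"angular":[0,0,0],"claw":-1},{"linear":[0,0,-60],"angular":[0,0,0],"claw":-1},{"linear":[0,0,-90],"angular":[0,0,0],"claw":-1},{"linear":[0,0,-90],"angular":[0,0,0],"claw":-1}]'
```

```text
lin [ 78.2 207.1  12.2] ang [ 0.1  0.1 -0.2]
time: 3.87
tcp_pos: [0.5681, 0.1075, 0.1213]
eef_rot: [[-0.965, 0.263, 0.008], [0.263, 0.965, 0.002], [-0.007, 0.004, -1.0]]
contact_force: [0.5, 0.6, -2.7]
finger_gap: 0.0344
gripper_force: 30.0
```

```bash
python3 -m pendant '[{"linear":[15,39,0],"angular":[0,0,0],"claw":-1},{"linear":[30,78,0],"angular":[0,0,0],"claw":-1},{"linear":[45,117,0],"angular":[0,0,0],"claw":-1},{"linear":[60,156,0],"angular":[0,0,0],"claw":-1},{"linear":[72,190,0],"angular":[0,0,0],"claw":-1},{"linear":[78,207,20],"angular":[0,0,0],"claw":-1},{"linear":[78,207,50],"angular":[0,0,0],"claw":-1},{"linear":[78,207,70],"angular":[0,0,0],"claw":-1},{"linear":[78,207,80],"angular":[0,0,0],"claw":-1},{"linear":[78,207,80],"angular":[0,0,0],"claw":-1},{"linear":[78,207,80],"angular":[0,0,0],"claw":-1}]'
python3 - <<'E'
from h import *
go(.545,.3275,.0154,75)
E
```

```text
time: 4.78
tcp_pos: [0.5439, 0.3262, 0.0358]
eef_rot: [[-0.965, 0.263, -0.001], [0.263, 0.965, -0.001], [0.001, -0.001, -1.0]]
contact_force: [0.5, -0.0, -2.2]
finger_gap: 0.0346
gripper_force: 30.0
lin [-0.8  1.6 20.4] ang [-0.1 -0.  -0.2]
```

```bash
python3 -m pendant '[{"linear":[0,0,8],"angular":[0,0,0],"claw":-1},{"linear":[0,0,13],"angular":[0,0,0],"claw":-1},{"linear":[0,0,16],"angular":[0,0,0],"claw":-1},{"linear":[0,0,18],"angular":[0,0,0],"claw":-1},{"linear":[0,0,19],"angular":[0,0,0],"claw":-1},{"linear":[0,0,20],"angular":[0,0,0],"claw":-1},{"linear":[0,0,20.5],"angular":[0,0,0],"claw":-1},{"linear":[0,0,20.5],"angular":[0,0,0],"claw":-1},{"linear":[0,0,20.5],"angular":[0,0,0],"claw":-1}]'
```

```text
time: 5.53
tcp_pos: [0.5442, 0.327, 0.0159]
eef_rot: [[-0.965, 0.262, 0.0], [0.262, 0.965, 0.0], [-0.0, 0.0, -1.0]]
contact_force: [-0.5, -0.4, -3.1]
finger_gap: 0.0344
gripper_force: 30.0
```

```bash
python3 -m pendant '[{"linear":[0,0,0.5],"angular":[0,0,0],"claw":-1},{"linear":[0,0,1],"angular":[0,0,0],"claw":-1},{"linear":[0,0,1.2],"angular":[0,0,0],"claw":-1},{"linear":[0,0,1.2],"angular":[0,0,0],"claw":-1}]'
```

```text
time: 5.87
tcp_pos: [0.5443, 0.327, 0.0155]
eef_rot: [[-0.965, 0.263, 0.001], [0.263, 0.965, 0.0], [-0.0, 0.0, -1.0]]
contact_force: [-1.4, -0.8, 5.2]
finger_gap: 0.0341
gripper_force: 30.0
```

```bash
python3 -m pendant '[{"linear":[0,0,0],"angular":[0,0,0],"claw":0},{"linear":[0,0,0],"angular":[0,0,0],"claw":0.36},{"linear":[0,0,0],"angular":[0,0,0],"claw":0.36},{"linear":[0,0,0],"angular":[0,0,0],"claw":0.36},{"linear":[0,0,-20],"angular":[0,0,0],"claw":0.36},{"linear":[0,0,-60],"angular":[0,0,0],"claw":0.36},{"linear":[0,0,-100],"angular":[0,0,0],"claw":0.36},{"linear":[0,0,-140],"angular":[0,0,0],"claw":0.36},{"linear":[0,0,-180],"angular":[0,0,0],"claw":0.36},{"linear":[0,0,-180],"angular":[0,0,0],"claw":0.36},{"linear":[0,0,-180],"angular":[0,0,0],"claw":0.36}]'
python3 - <<'E'
from h import *
a=np.radians(73); x=np.array([-np.sin(a),np.cos(a)])
t=np.array([.525,-.3])-.075*x; print(t); go(*t,.22,73)
E
```

```text
time: 6.78
tcp_pos: [0.5456, 0.328, 0.1973]
eef_rot: [[-0.965, 0.263, 0.005], [0.263, 0.965, 0.003], [-0.004, 0.005, -1.0]]
contact_force: [0.4, -0.3, -0.2]
finger_gap: 0.06
gripper_force: 0.0
[ 0.59672286 -0.32192788]
lin [-220.2 -613.5  -24.7] ang [0.3 0.2 1.8]
```

```bash
python3 -m pendant '[{"linear":[-220,-613,-25],"angular":[0,0,1.8],"claw":0.36},{"linear":[-220,-613,-25],"angular":[0,0,1.8],"claw":0.36},{"linear":[-220,-613,-25],"angular":[0,0,1.8],"claw":0.36},{"linear":[-220,-613,-25],"angular":[0,0,1.8],"claw":0.36},{"linear":[-220,-613,-25],"angular":[0,0,1.8],"claw":0.36},{"linear":[-220,-613,-25],"angular":[0,0,1.8],"claw":0.36},{"linear":[-220,-613,-25],"angular":[0,0,1.8],"claw":0.36},{"linear":[-220,-613,-25],"angular":[0,0,1.8],"claw":0.36},{"linear":[-220,-613,-25],"angular":[0,0,1.8],"claw":0.36},{"linear":[-220,-613,-25],"angular":[0,0,1.8],"claw":0.36},{"linear":[-220,-613,-25],"angular":[0,0,1.8],"claw":0.36},{"linear":[-220,-613,-25],"angular":[0,0,1.8],"claw":0.36},{"linear":[-220,-613,-25],"angular":[0,0,1.8],"claw":0.36},{"linear":[-220,-613,-25],"angular":[0,0,1.8],"claw":0.36},{"linear":[-220,-613,-25],"angular":[0,0,1.8],"claw":0.36},{"linear":[-220,-613,-25],"angular":[0,0,1.8],"claw":0.36},{"linear":[-220,-613,-25],"angular":[0,0,1.8],"claw":0.36},{"linear":[-220,-613,-25],"angular":[0,0,1.8],"claw":0.36},{"linear":[-220,-613,-25],"angular":[0,0,1.8],"claw":0.36},{"linear":[-220,-613,-25],"angular":[0,0,1.8],"claw":0.36}]'
python3 - <<'E'
from h import *
import pickle
p=env.camera_params("wrist"); im=env.snapshot("wrist"); cv2.imwrite("pics/wrist2.png",im); pickle.dump(p,open("w2.pkl","wb"))
E
```

```text
time: 8.45
tcp_pos: [0.5956, -0.3196, 0.2186]
eef_rot: [[-0.957, 0.29, -0.001], [0.29, 0.957, 0.002], [0.002, 0.002, -1.0]]
contact_force: [0.6, 0.0, 0.6]
finger_gap: 0.0597
gripper_force: 0.0
```

View pics/wrist2.png

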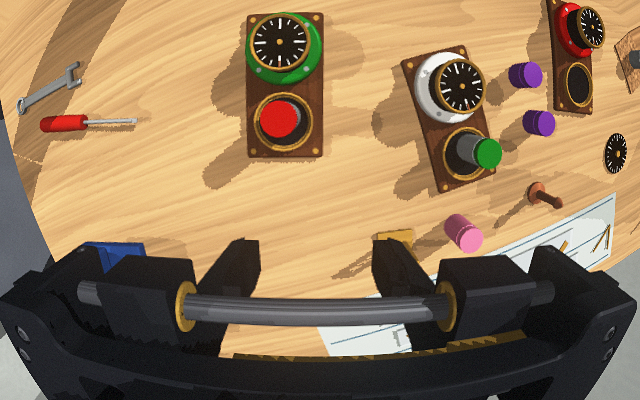

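The view shows the red bar's cap at (279,118) in the starboard dish centred near (284,121). The green bar is at (488,153) in the standard dish near (462,152), the port dish is empty at (578,85), and white stands on the mat at the right edge.

Run:
```python
from h import *
import pickle
p=pickle.load(open("w2.pkl","rb")); im=cv2.imread("pics/wrist2.png"); h,s,v=cv2.split(cv2.cvtColor(im,cv2.COLOR_BGR2HSV))
print("stbd dish",brass(im,p,(284,121),34))
print("red bar",top(((h<6)|(h>174))&(s>150)&(v>60),p,(279,118),.092))
print("green flange",top((h>45)&(h<80)&(s>120)&(v>40),p,(285,65),.014))
print("green",top((h>45)&(h<80)&(s>120)&(v>40),p,(488,153),.073))
print("std dish",brass(im,p,(460,152),28))
print("port dish",brass(im,p,(578,86),25))
for q in [((248,155),(322,157)),((439,193),(500,178))]:
    a,b=[plane(p,u,.012,True) for u in q]; print("edge",np.hypot(*(a-b)),(a+b)/2)
go(.5205,-.336,.064,73)
```

```text
stbd dish (array([ 527.1, -338. ,   32.5]), 1075, array([ 526.7, -337.4,   39.8]))
red bar (array([ 522.5, -334.2,   18.3]), np.int32(1107))
green flange (array([ 440.9, -312.8,   46.2]), np.int32(1423))
green (array([ 619.1, -121.6,   19.8]), np.int32(680))
std dish (array([ 625.7, -128. ,   32.2]), 532, array([ 624.7, -133. ,   39.5]))
port dish (array([570.8, 107.8,  33.2]), 462, array([568.7, 102.2,  52.1]))
edge 0.09149034298703822 [ 0.56811025 -0.35003753]
edge 0.0985131887577136 [ 0.67460262 -0.12152638]
lin [ 67.1 -37.6 155. ] ang [ 0.1 -0.1  0.2]
```

```bash
python3 -m pendant '[{"linear":[20,-15,20],"angular":[0,0,0],"claw":0.36},{"linear":[45,-30,45],"angular":[0,0,0],"claw":0.36},{"linear":[66,-36,70],"angular":[0,0,0],"claw":0.36},{"linear":[66,-36,90],"angular":[0,0,0],"claw":0.36},{"linear":[66,-36,90],"angular":[0,0,0],"claw":0.36},{"linear":[66,-36,90],"angular":[0,0,0],"claw":0.36}]'
python3 - <<'E'
from h import *
go(.522,-.3345,.055,74)
E
```

```text
time: 9.0
tcp_pos: [0.5224, -0.3359, 0.1294]
eef_rot: [[-0.957, 0.291, -0.0], [0.291, 0.957, 0.001], [0.001, 0.001, -1.0]]
contact_force: [0.8, -0.0, 0.9]
finger_gap: 0.0599
gripper_force: 0.0
lin [ 0.7  1.1 74.4] ang [ 0.1 -0.  -0.9]
```

```bash
python3 -m pendant '[{"linear":[0.5,1,25],"angular":[0,0,0],"claw":0.36},{"linear":[0.5,1,50],"angular":[0,0,0],"claw":0.36},{"linear":[0.5,1,66],"angular":[0,0,0],"claw":0.36},{"linear":[0.5,1,74],"angular":[0,0,0],"claw":0.36},{"linear":[0.5,1,74],"angular":[0,0,0],"claw":0.36},{"linear":[0.5,1,74],"angular":[0,0,0],"claw":0.2},{"linear":[0.5,1,74],"angular":[0,0,0],"claw":0.05},{"linear":[0.5,1,74],"angular":[0,0,0],"claw":-0.1},{"linear":[0.5,1,74],"angular":[0,0,0],"claw":-0.2},{"linear":[0.5,1,74],"angular":[0,0,0],"claw":-0.5},{"linear":[0.5,1,74],"angular":[0,0,0],"claw":-1},{"linear":[0.5,1,74],"angular":[0,0,0],"claw":-1},{"linear":[0.5,1,74],"angular":[0,0,0],"claw":-1}]'
```

```text
time: 10.08
tcp_pos: [0.523, -0.3361, 0.0568]
eef_rot: [[-0.956, 0.292, 0.002], [0.292, 0.956, -0.0], [-0.002, 0.001, -1.0]]
contact_force: [0.1, 2.1, 6.1]
finger_gap: 0.0355
gripper_force: 30.0
```

```bash
python3 - <<'E'
from h import *
go(.5705,.1105,.0568,75)
E
python3 -m pendant '[{"linear":[0,0,-6],"angular":[0,0,0],"claw":-1},{"linear":[0,0,-25],"angular":[0,0,0],"claw":-1},{"linear":[0,0,-60],"angular":[0,0,0],"claw":-1},{"linear":[0,0,-95],"angular":[0,0,0],"claw":-1},{"linear":[0,0,-110],"angular":[0,0,0],"claw":-1},{"linear":[0,0,-110],"angular":[0,0,0],"claw":-1}]'
```

```text
lin [ 85. 441.   0.] ang [ 0.   0.1 -2. ]
time: 10.58
tcp_pos: [0.5232, -0.3378, 0.1691]
eef_rot: [[-0.956, 0.293, 0.005], [0.293, 0.956, -0.003], [-0.006, -0.002, -1.0]]
contact_force: [0.8, -0.6, -6.7]
finger_gap: 0.035
gripper_force: 30.0
```

```bash
python3 -m pendant '[{"linear":[3,20,0],"angular":[0,0,0],"claw":-1},{"linear":[9,50,0],"angular":[0,0,0],"claw":-1},{"linear":[16,85,0],"angular":[0,0,0],"claw":-1},{"linear":[23,120,0],"angular":[0,0,0],"claw":-1},{"linear":[30,155,0],"angular":[0,0,0],"claw":-1},{"linear":[37,190,0],"angular":[0,0,0],"claw":-1},{"linear":[43,225,0],"angular":[0,0,0],"claw":-1},{"linear":[50,260,0],"angular":[0,0,-1],"claw":-1},{"linear":[57,295,0],"angular":[0,0,-2],"claw":-1},{"linear":[63,330,0],"angular":[0,0,-2],"claw":-1},{"linear":[70,365,0],"angular":[0,0,-2],"claw":-1},{"linear":[77,400,0],"angular":[0,0,-2],"claw":-1},{"linear":[83,430,0],"angular":[0,0,-2],"claw":-1},{"linear":[85,441,20],"angular":[0,0,-2],"claw":-1},{"linear":[85,441,45],"angular":[0,0,-2],"claw":-1},{"linear":[85,441,65],"angular":[0,0,-2],"claw":-1},{"linear":[85,441,80],"angular":[0,0,-2],"claw":-1},{"linear":[85,441,85],"angular":[0,0,-2],"claw":-1},{"linear":[85,441,85],"angular":[0,0,-2],"claw":-1},{"linear":[85,441,85],"angular":[0,0,-2],"claw":-1}]'
python3 - <<'E'
from h import *
go(.5705,.1105,.0568,75)
import pickle
p=env.camera_params("wrist"); im=env.snapshot("wrist"); cv2.imwrite("pics/wrist3.png",im); pickle.dump(p,open("w3.pkl","wb"))
E
```

```text
time: 12.25
tcp_pos: [0.569, 0.1099, 0.0801]
eef_rot: [[-0.966, 0.259, -0.001], [0.259, 0.966, -0.0], [0.001, -0.001, -1.0]]
contact_force: [-0.3, -0.3, -4.9]
finger_gap: 0.0353
gripper_force: 30.0
lin [-1.3  1.  23.3] ang [-0.  -0.1 -0. ]
```

View pics/wrist3.png

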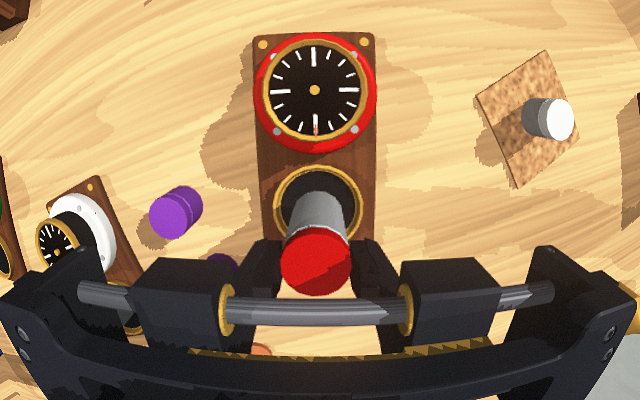

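The red bar hangs upright at (317,240), centred over the port dish ring (317,200), and white stands upright on the mat (550,118). Lower it.

```bash
python3 -m pendant '[{"linear":[-1,1,6],"angular":[0,0,0],"claw":-1},{"linear":[-1,1,12],"angular":[0,0,0],"claw":-1},{"linear":[-1,1,16],"angular":[0,0,0],"claw":-1},{"linear":[-1,1,18],"angular":[0,0,0],"claw":-1},{"linear":[-1,1,20],"angular":[0,0,0],"claw":-1},{"linear":[-1,1,21],"angular":[0,0,0],"claw":-1},{"linear":[-1,1,22],"angular":[0,0,0],"claw":-1},{"linear":[-1,1,22.5],"angular":[0,0,0],"claw":-1},{"linear":[-1,1,23],"angular":[0,0,0],"claw":-1},{"linear":[-1,1,23],"angular":[0,0,0],"claw":-1}]'
```

```text
time: 13.13
tcp_pos: [0.5707, 0.111, 0.0576]
eef_rot: [[-0.966, 0.259, 0.0], [0.259, 0.966, 0.0], [-0.0, 0.0, -1.0]]
contact_force: [-0.5, 0.8, -4.9]
finger_gap: 0.0348
gripper_force: 30.0
```

```bash
python3 -m pendant '[{"linear":[0,0,0.5],"angular":[0,0,0],"claw":-1},{"linear":[0,0,1],"angular":[0,0,0],"claw":-1},{"linear":[0,0,1.5],"angular":[0,0,0],"claw":-1},{"linear":[0,0,1.5],"angular":[0,0,0],"claw":-1},{"linear":[0,0,1.5],"angular":[0,0,0],"claw":-1}]'
```

```text
time: 13.55
tcp_pos: [0.5711, 0.1111, 0.0568]
eef_rot: [[-0.966, 0.259, 0.001], [0.259, 0.966, 0.0], [-0.001, 0.0, -1.0]]
contact_force: [-0.4, 0.1, 2.9]
finger_gap: 0.0351
gripper_force: 30.0
```

```bash
python3 -m pendant '[{"linear":[0,0,0],"angular":[0,0,0],"claw":0},{"linear":[0,0,0],"angular":[0,0,0],"claw":0.36},{"linear":[0,0,0],"angular":[0,0,0],"claw":0.36},{"linear":[0,0,0],"angular":[0,0,0],"claw":0.36},{"linear":[0,0,-20],"angular":[0,0,0],"claw":0.36},{"linear":[0,0,-60],"angular":[0,0,0],"claw":0.36},{"linear":[0,0,-100],"angular":[0,0,0],"claw":0.36},{"linear":[0,0,-140],"angular":[0,0,0],"claw":0.36},{"linear":[0,0,-150],"angular":[0,0,0],"claw":0.36},{"linear":[0,0,-150],"angular":[0,0,0],"claw":0.36}]'
python3 - <<'E'
from h import *
go(.694,-.112,.21,98)
E
```

```text
time: 14.38
tcp_pos: [0.5731, 0.1116, 0.2097]
eef_rot: [[-0.966, 0.259, 0.007], [0.259, 0.966, 0.002], [-0.007, 0.004, -1.0]]
contact_force: [0.9, -0.0, 0.7]
finger_gap: 0.0603
gripper_force: 0.0
lin [-1.748e+02 -1.846e+02  1.000e-01] ang [  0.1   0.4 -23. ]
```

```bash
python3 -m pendant '[{"linear":[-175,-185,0],"angular":[0,0,-23],"claw":0.36},{"linear":[-175,-185,0],"angular":[0,0,-23],"claw":0.36},{"linear":[-175,-185,0],"angular":[0,0,-23],"claw":0.36},{"linear":[-175,-185,0],"angular":[0,0,-23],"claw":0.36},{"linear":[-175,-185,0],"angular":[0,0,-23],"claw":0.36},{"linear":[-175,-185,0],"angular":[0,0,-23],"claw":0.36},{"linear":[-175,-185,0],"angular":[0,0,-23],"claw":0.36},{"linear":[-175,-185,0],"angular":[0,0,-23],"claw":0.36},{"linear":[-175,-185,0],"angular":[0,0,-23],"claw":0.36},{"linear":[-175,-185,0],"angular":[0,0,-23],"claw":0.36},{"linear":[-175,-185,0],"angular":[0,0,-23],"claw":0.36}]'
python3 - <<'E'
from h import *
import pickle
p=env.camera_params("wrist"); im=env.snapshot("wrist"); cv2.imwrite("pics/wrist4.png",im); pickle.dump(p,open("w4.pkl","wb"))
E
```

```text
time: 15.3
tcp_pos: [0.6911, -0.1103, 0.2057]
eef_rot: [[-0.99, -0.142, -0.001], [-0.142, 0.99, 0.001], [0.001, 0.002, -1.0]]
contact_force: [-0.6, 0.4, -0.3]
finger_gap: 0.06
gripper_force: 0.0
```

View pics/wrist4.png

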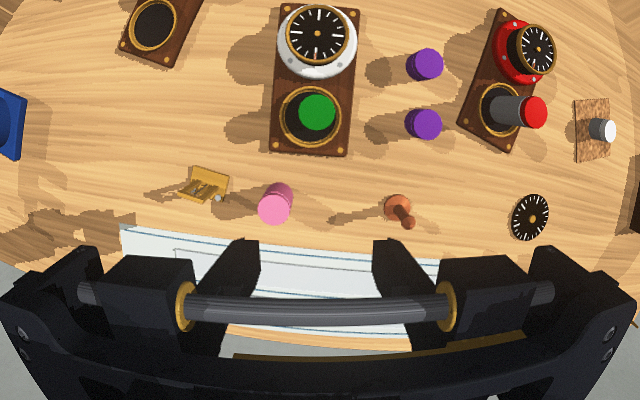

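The red bar stands in the port dish (502,108). The green bar is at (317,111) in the standard dish, whose ring is near (310,117); the starboard dish is empty at (153,23).

Run:
```python
from h import *
import pickle
p=pickle.load(open("w4.pkl","rb")); im=cv2.imread("pics/wrist4.png"); h,s,v=cv2.split(cv2.cvtColor(im,cv2.COLOR_BGR2HSV))
print("std dish",brass(im,p,(310,117),36))
print("stbd dish",brass(im,p,(153,23),30))
print("green",top((h>45)&(h<80)&(s>120)&(v>40),p,(317,111),.073))
print("white flange",top((s<60)&(v>130),p,(317,70),.014))
a,b=[plane(p,u,.012,True) for u in ((269,152),(350,156))]; print("edge",np.hypot(*(a-b)),(a+b)/2)
go(.619,-.12,.040,98)
```

```text
std dish (array([ 627.1, -125.5,   32.7]), 1218, array([ 627.8, -125. ,   40.6]))
stbd dish (array([ 527.9, -336.4,   32.8]), 766, array([ 521. , -335.4,   48.3]))
green (array([ 620.2, -119.4,   18.1]), np.int32(1084))
white flange (array([ 536.8, -130.4,   46.3]), np.int32(1604))
edge 0.0958888932460483 [ 0.67091524 -0.11986303]
lin [ 72.8   0.9 166. ] ang [ 0.1 -0.   0.2]
```

```bash
python3 -m pendant '[{"linear":[25,1,25],"angular":[0,0,0],"claw":0.36},{"linear":[55,1,50],"angular":[0,0,0],"claw":0.36},{"linear":[72,1,75],"angular":[0,0,0],"claw":0.36},{"linear":[72,1,100],"angular":[0,0,0],"claw":0.36},{"linear":[72,1,100],"angular":[0,0,0],"claw":0.36},{"linear":[72,1,100],"angular":[0,0,0],"claw":0.36}]'
python3 - <<'E'
from h import *
go(.6198,-.1195,.040,98)
E
```

```text
time: 15.85
tcp_pos: [0.62, -0.121, 0.1059]
eef_rot: [[-0.99, -0.14, -0.001], [-0.14, 0.99, 0.001], [0.001, 0.001, -1.0]]
contact_force: [0.1, -0.6, 0.6]
finger_gap: 0.06
gripper_force: 0.0
lin [-0.1  1.4 65.9] ang [ 0.1 -0.1  0.1]
```

```bash
python3 -m pendant '[{"linear":[0,1.5,25],"angular":[0,0,0],"claw":0.36},{"linear":[0,1.5,48],"angular":[0,0,0],"claw":0.36},{"linear":[0,1.5,60],"angular":[0,0,0],"claw":0.36},{"linear":[0,1.5,66],"angular":[0,0,0],"claw":0.36},{"linear":[0,1.5,66],"angular":[0,0,0],"claw":0.36},{"linear":[0,1.5,66],"angular":[0,0,0],"claw":0.2},{"linear":[0,1.5,66],"angular":[0,0,0],"claw":0.05},{"linear":[0,1.5,66],"angular":[0,0,0],"claw":-0.1},{"linear":[0,1.5,66],"angular":[0,0,0],"claw":-0.2},{"linear":[0,1.5,66],"angular":[0,0,0],"claw":-0.5},{"linear":[0,1.5,66],"angular":[0,0,0],"claw":-1},{"linear":[0,1.5,66],"angular":[0,0,0],"claw":-1},{"linear":[0,1.5,66],"angular":[0,0,0],"claw":-1}]'
python3 - <<'E'
from h import *
z=env.observe()["tcp_pos"][2]
go(.5275,-.337,z,74)
E
```

```text
time: 16.93
tcp_pos: [0.6209, -0.12, 0.041]
eef_rot: [[-0.99, -0.139, 0.002], [-0.139, 0.99, 0.001], [-0.002, 0.0, -1.0]]
contact_force: [-1.0, 2.2, 7.3]
finger_gap: 0.0349
gripper_force: 30.0
lin [ 122.7 -201.8   -0.3] ang [ 0.   0.1 24. ]
```

```bash
python3 -m pendant '[{"linear":[0,0,-6],"angular":[0,0,0],"claw":-1},{"linear":[0,0,-25],"angular":[0,0,0],"claw":-1},{"linear":[0,0,-60],"angular":[0,0,0],"claw":-1},{"linear":[0,0,-95],"angular":[0,0,0],"claw":-1},{"linear":[0,0,-110],"angular":[0,0,0],"claw":-1},{"linear":[10,-15,-110],"angular":[0,0,2],"claw":-1},{"linear":[26,-42,-110],"angular":[0,0,6],"claw":-1},{"linear":[42,-69,-110],"angular":[0,0,10],"claw":-1},{"linear":[58,-96,-110],"angular":[0,0,14],"claw":-1},{"linear":[74,-123,-110],"angular":[0,0,18],"claw":-1},{"linear":[90,-150,-110],"angular":[0,0,21],"claw":-1},{"linear":[106,-177,-110],"angular":[0,0,23],"claw":-1},{"linear":[119,-196,-110],"angular":[0,0,24],"claw":-1},{"linear":[122.5,-202,-95],"angular":[0,0,24],"claw":-1},{"linear":[122.5,-202,-70],"angular":[0,0,24],"claw":-1},{"linear":[122.5,-202,-45],"angular":[0,0,24],"claw":-1},{"linear":[122.5,-202,-30],"angular":[0,0,24],"claw":-1},{"linear":[122.5,-202,-25],"angular":[0,0,24],"claw":-1},{"linear":[122.5,-202,-25],"angular":[0,0,24],"claw":-1},{"linear":[122.5,-202,-25],"angular":[0,0,24],"claw":-1}]'
python3 - <<'E'
from h import *
go(.5275,-.337,.041,74)
E
```

```text
time: 18.6
tcp_pos: [0.5266, -0.3379, 0.065]
eef_rot: [[-0.961, 0.276, -0.001], [0.276, 0.961, 0.0], [0.001, -0.0, -1.0]]
contact_force: [-0.1, 0.1, -4.2]
finger_gap: 0.0347
gripper_force: 30.0
lin [-0.6  1.1 24. ] ang [-0. -0. -0.]
```

```bash
python3 -m pendant '[{"linear":[-1,1,6],"angular":[0,0,0],"claw":-1},{"linear":[-1,1,12],"angular":[0,0,0],"claw":-1},{"linear":[-1,1,16],"angular":[0,0,0],"claw":-1},{"linear":[-1,1,18],"angular":[0,0,0],"claw":-1},{"linear":[-1,1,20],"angular":[0,0,0],"claw":-1},{"linear":[-1,1,21],"angular":[0,0,0],"claw":-1},{"linear":[-1,1,22],"angular":[0,0,0],"claw":-1},{"linear":[-1,1,22.8],"angular":[0,0,0],"claw":-1},{"linear":[-1,1,23.6],"angular":[0,0,0],"claw":-1},{"linear":[-1,1,24],"angular":[0,0,0],"claw":-1},{"linear":[-1,1,24],"angular":[0,0,0],"claw":-1}]'
```

```text
time: 19.52
tcp_pos: [0.5282, -0.337, 0.0412]
eef_rot: [[-0.961, 0.276, 0.0], [0.276, 0.961, -0.0], [-0.0, 0.0, -1.0]]
contact_force: [0.4, -0.2, -4.4]
finger_gap: 0.0348
gripper_force: 30.0
```

```bash
python3 -m pendant '[{"linear":[0,0,0.5],"angular":[0,0,0],"claw":-1},{"linear":[0,0,1],"angular":[0,0,0],"claw":-1},{"linear":[0,0,1.5],"angular":[0,0,0],"claw":-1},{"linear":[0,0,1.5],"angular":[0,0,0],"claw":-1},{"linear":[0,0,1.5],"angular":[0,0,0],"claw":-1}]'
```

```text
time: 19.93
tcp_pos: [0.5286, -0.337, 0.0411]
eef_rot: [[-0.961, 0.276, 0.001], [0.276, 0.961, -0.001], [-0.001, -0.0, -1.0]]
contact_force: [-3.0, 2.0, 6.6]
finger_gap: 0.0347
gripper_force: 30.0
```

```bash
python3 -m pendant '[{"linear":[0,0,0],"angular":[0,0,0],"claw":0},{"linear":[0,0,0],"angular":[0,0,0],"claw":0.36},{"linear":[0,0,0],"angular":[0,0,0],"claw":0.36},{"linear":[0,0,0],"angular":[0,0,0],"claw":0.36},{"linear":[0,0,-20],"angular":[0,0,0],"claw":0.36},{"linear":[0,0,-60],"angular":[0,0,0],"claw":0.36},{"linear":[0,0,-100],"angular":[0,0,0],"claw":0.36},{"linear":[0,0,-130],"angular":[0,0,0],"claw":0.36},{"linear":[0,0,-130],"angular":[0,0,0],"claw":0.36},{"linear":[0,0,-130],"angular":[0,0,0],"claw":0.36}]'
python3 - <<'E'
from h import *
go(.5443,.327,.16,75)
E
```

```text
time: 20.77
tcp_pos: [0.5294, -0.3377, 0.1716]
eef_rot: [[-0.961, 0.276, 0.004], [0.276, 0.961, -0.002], [-0.004, -0.001, -1.0]]
contact_force: [0.4, -0.3, -0.8]
finger_gap: 0.0598
gripper_force: 0.0
lin [169.3 643.   10.2] ang [-0.1  0.3 -1. ]
```

```bash
python3 -m pendant '[{"linear":[169,643,5],"angular":[0,0,-1],"claw":0.36},{"linear":[169,643,5],"angular":[0,0,-1],"claw":0.36},{"linear":[169,643,5],"angular":[0,0,-1],"claw":0.36},{"linear":[169,643,5],"angular":[0,0,-1],"claw":0.36},{"linear":[169,643,5],"angular":[0,0,-1],"claw":0.36},{"linear":[169,643,5],"angular":[0,0,-1],"claw":0.36},{"linear":[169,643,5],"angular":[0,0,-1],"claw":0.36},{"linear":[169,643,5],"angular":[0,0,-1],"claw":0.36},{"linear":[169,643,5],"angular":[0,0,-1],"claw":0.36},{"linear":[169,643,5],"angular":[0,0,-1],"claw":0.36},{"linear":[169,643,5],"angular":[0,0,-1],"claw":0.36},{"linear":[169,643,5],"angular":[0,0,-1],"claw":0.36},{"linear":[169,643,5],"angular":[0,0,-1],"claw":0.36},{"linear":[169,643,5],"angular":[0,0,-1],"claw":0.36},{"linear":[169,643,5],"angular":[0,0,-1],"claw":0.36},{"linear":[169,643,5],"angular":[0,0,-1],"claw":0.36},{"linear":[169,643,5],"angular":[0,0,-1],"claw":0.36},{"linear":[169,643,5],"angular":[0,0,-1],"claw":0.36},{"linear":[169,643,5],"angular":[0,0,-1],"claw":0.36},{"linear":[169,643,5],"angular":[0,0,-1],"claw":0.36}]'
python3 - <<'E'
from h import *
go(.5443,.327,.0155,75)
E
```

```text
time: 22.43
tcp_pos: [0.5432, 0.3249, 0.1635]
eef_rot: [[-0.965, 0.261, -0.001], [0.261, 0.965, -0.003], [0.001, -0.003, -1.0]]
contact_force: [0.8, 0.2, 1.0]
finger_gap: 0.0599
gripper_force: 0.0
lin [ -0.6   2.8 148. ] ang [-0.2 -0.  -0.2]
```

```bash
python3 -m pendant '[{"linear":[0,1,40],"angular":[0,0,0],"claw":0.36},{"linear":[0,1,80],"angular":[0,0,0],"claw":0.36},{"linear":[0,1,110],"angular":[0,0,0],"claw":0.36},{"linear":[0,1,130],"angular":[0,0,0],"claw":0.36},{"linear":[0,1,142],"angular":[0,0,0],"claw":0.36},{"linear":[0,1,147],"angular":[0,0,0],"claw":0.36},{"linear":[0,1,147],"angular":[0,0,0],"claw":0.36},{"linear":[0,1,147],"angular":[0,0,0],"claw":0.2},{"linear":[0,1,147],"angular":[0,0,0],"claw":0.05},{"linear":[0,1,147],"angular":[0,0,0],"claw":-0.1},{"linear":[0,1,147],"angular":[0,0,0],"claw":-0.2},{"linear":[0,1,147],"angular":[0,0,0],"claw":-0.5},{"linear":[0,1,147],"angular":[0,0,0],"claw":-1},{"linear":[0,1,147],"angular":[0,0,0],"claw":-1},{"linear":[0,1,147],"angular":[0,0,0],"claw":-1}]'
python3 - <<'E'
from h import *
z=env.observe()["tcp_pos"][2]
go(.627,-.1255,z+.012,98)
E
```

```text
time: 23.68
tcp_pos: [0.5437, 0.3278, 0.0187]
eef_rot: [[-0.966, 0.26, 0.001], [0.26, 0.966, -0.001], [-0.001, -0.001, -1.0]]
contact_force: [-1.8, -3.2, 6.8]
finger_gap: 0.0332
gripper_force: 30.0
lin [-198.1 -416.1  -11.4] ang [ -0.1   0.  -23. ]
```

```bash
python3 -m pendant '[{"linear":[0,0,-6],"angular":[0,0,0],"claw":-1},{"linear":[0,0,-25],"angular":[0,0,0],"claw":-1},{"linear":[0,0,-60],"angular":[0,0,0],"claw":-1},{"linear":[0,0,-95],"angular":[0,0,0],"claw":-1},{"linear":[0,0,-130],"angular":[0,0,0],"claw":-1},{"linear":[0,0,-140],"angular":[0,0,0],"claw":-1},{"linear":[0,0,-140],"angular":[0,0,0],"claw":-1}]'
```

```text
time: 24.27
tcp_pos: [0.545, 0.3303, 0.1608]
eef_rot: [[-0.966, 0.259, 0.005], [0.259, 0.966, 0.004], [-0.004, 0.006, -1.0]]
contact_force: [-0.1, 0.2, -3.2]
finger_gap: 0.0331
gripper_force: 30.0
```

```bash
python3 -m pendant '[{"linear":[-10,-20,0],"angular":[0,0,0],"claw":-1},{"linear":[-24,-50,0],"angular":[0,0,-2],"claw":-1},{"linear":[-40,-83,0],"angular":[0,0,-4],"claw":-1},{"linear":[-56,-116,0],"angular":[0,0,-6],"claw":-1},{"linear":[-72,-149,0],"angular":[0,0,-8],"claw":-1},{"linear":[-88,-182,0],"angular":[0,0,-10],"claw":-1},{"linear":[-104,-215,0],"angular":[0,0,-12],"claw":-1},{"linear":[-120,-248,0],"angular":[0,0,-14],"claw":-1},{"linear":[-135,-281,0],"angular":[0,0,-16],"claw":-1},{"linear":[-150,-314,0],"angular":[0,0,-18],"claw":-1},{"linear":[-165,-347,0],"angular":[0,0,-20],"claw":-1},{"linear":[-180,-378,0],"angular":[0,0,-22],"claw":-1},{"linear":[-192,-402,0],"angular":[0,0,-23],"claw":-1},{"linear":[-198,-415,0],"angular":[0,0,-23],"claw":-1},{"linear":[-198,-416,30],"angular":[0,0,-23],"claw":-1},{"linear":[-198,-416,60],"angular":[0,0,-23],"claw":-1},{"linear":[-198,-416,85],"angular":[0,0,-23],"claw":-1},{"linear":[-198,-416,100],"angular":[0,0,-23],"claw":-1},{"linear":[-198,-416,100],"angular":[0,0,-23],"claw":-1},{"linear":[-198,-416,100],"angular":[0,0,-23],"claw":-1}]'
python3 - <<'E'
from h import *
go(.627,-.1255,.0307,98)
cv2.imwrite("pics/wrist5.png",env.snapshot("wrist"))
E
```

```text
time: 25.93
tcp_pos: [0.6253, -0.1228, 0.0558]
eef_rot: [[-0.99, -0.14, -0.004], [-0.14, 0.99, 0.002], [0.004, 0.002, -1.0]]
contact_force: [-0.0, 1.1, -2.4]
finger_gap: 0.033
gripper_force: 30.0
lin [-1.3 -3.  25.1] ang [ 0.1 -0.2  0.1]
```

View pics/wrist5.png

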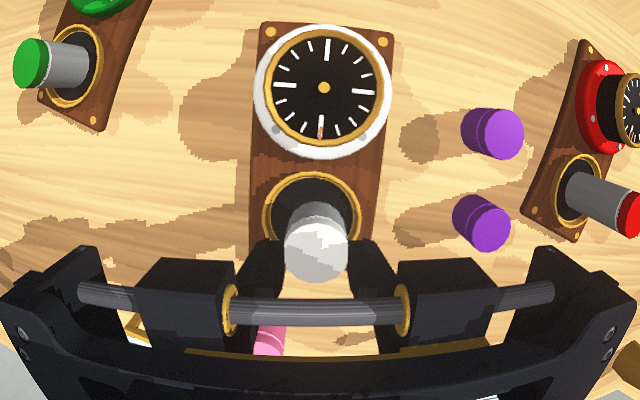

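The white bar hangs at (317,245) just right of the standard dish ring (311,215), which fits the −3 mm in y still to go. Green stands in the starboard dish (75,65) and red in the port dish (580,190).

```bash
python3 -m pendant '[{"linear":[-1,-2,6],"angular":[0,0,0],"claw":-1},{"linear":[-1,-2,12],"angular":[0,0,0],"claw":-1},{"linear":[-1,-2,16],"angular":[0,0,0],"claw":-1},{"linear":[-1,-2,18],"angular":[0,0,0],"claw":-1},{"linear":[-1,-2,20],"angular":[0,0,0],"claw":-1},{"linear":[-1,-2,21],"angular":[0,0,0],"claw":-1},{"linear":[-1,-2,22],"angular":[0,0,0],"claw":-1},{"linear":[-1,-2,23],"angular":[0,0,0],"claw":-1},{"linear":[-1,-2,24],"angular":[0,0,0],"claw":-1},{"linear":[-1,-2,24.5],"angular":[0,0,0],"claw":-1},{"linear":[-1,-2,24.5],"angular":[0,0,0],"claw":-1}]'
```

```text
time: 26.9
tcp_pos: [0.628, -0.1263, 0.033]
eef_rot: [[-0.99, -0.139, -0.0], [-0.139, 0.99, 0.0], [0.0, 0.0, -1.0]]
contact_force: [-0.1, 1.2, -3.4]
finger_gap: 0.0331
gripper_force: 30.0
```

```bash
python3 -m pendant '[{"linear":[0,0,0.6],"angular":[0,0,0],"claw":-1},{"linear":[0,0,1.2],"angular":[0,0,0],"claw":-1},{"linear":[0,0,1.8],"angular":[0,0,0],"claw":-1},{"linear":[0,0,1.8],"angular":[0,0,0],"claw":-1},{"linear":[0,0,1.8],"angular":[0,0,0],"claw":-1}]'
```

```text
time: 27.32
tcp_pos: [0.6281, -0.1263, 0.0313]
eef_rot: [[-0.99, -0.139, -0.0], [-0.139, 0.99, 0.0], [0.0, 0.0, -1.0]]
contact_force: [0.2, -0.4, -3.8]
finger_gap: 0.033
gripper_force: 30.0
```

```bash
python3 -m pendant '[{"linear":[0,0,0.5],"angular":[0,0,0],"claw":-1},{"linear":[0,0,1],"angular":[0,0,0],"claw":-1},{"linear":[0,0,1.2],"angular":[0,0,0],"claw":-1},{"linear":[0,0,1.2],"angular":[0,0,0],"claw":-1},{"linear":[0,0,1.2],"angular":[0,0,0],"claw":-1}]'
```

```text
time: 27.73
tcp_pos: [0.6282, -0.1263, 0.0307]
eef_rot: [[-0.99, -0.139, 0.001], [-0.139, 0.99, -0.0], [-0.001, -0.0, -1.0]]
contact_force: [-2.5, 1.0, 4.9]
finger_gap: 0.0331
gripper_force: 30.0
```

Seated. Release, lift and back off for a check.

```bash
python3 -m pendant '[{"linear":[0,0,0],"angular":[0,0,0],"claw":0},{"linear":[0,0,0],"angular":[0,0,0],"claw":0.36},{"linear":[0,0,0],"angular":[0,0,0],"claw":0.36},{"linear":[0,0,0],"angular":[0,0,0],"claw":0.36},{"linear":[0,0,-20],"angular":[0,0,0],"claw":0.36},{"linear":[0,0,-60],"angular":[0,0,0],"claw":0.36},{"linear":[0,0,-100],"angular":[0,0,0],"claw":0.36},{"linear":[0,0,-140],"angular":[0,0,0],"claw":0.36},{"linear":[-40,0,-180],"angular":[0,0,0],"claw":0.36},{"linear":[-70,0,-200],"angular":[0,0,0],"claw":0.36},{"linear":[-70,0,-200],"angular":[0,0,0],"claw":0.36},{"linear":[-70,0,-200],"angular":[0,0,0],"claw":0.36},{"linear":[-70,0,-200],"angular":[0,0,0],"claw":0.36}]'
python3 - <<'E'
from h import *
p=env.camera_params("wrist"); im=env.snapshot("wrist"); cv2.imwrite("pics/wrist6.png",im); cv2.imwrite("pics/side6.png",env.snapshot("side"))
h,s,v=cv2.split(cv2.cvtColor(im,cv2.COLOR_BGR2HSV))
P=env.camera_params("wrist"); R=cv2.Rodrigues(np.array(P["rvec"]))[0]
def px(X):
    c=R@X+np.ravel(P["tvec"]); th=np.arctan2(np.hypot(c[0],c[1]),c[2]); f=P["mtx"][0][0]; k=th*f/np.hypot(c[0],c[1]); return np.array([c[0]*k+P["mtx"][0][2],c[1]*k+P["mtx"][1][2]])
for n,m,X in(("white",(s<50)&(v>140),[.628,-.126,.054]),("red",((h<6)|(h>174))&(s>150)&(v>60),[.571,.111,.092]),("green",(h>45)&(h<80)&(s>120)&(v>40),[.528,-.337,.073])):
    X=np.array(X); print(n,px(X).round(),top(m,p,px(X),X[2]))
print("std dish",brass(im,p,px(np.array([.627,-.1255,.022])),36))
E
```

```text
time: 28.82
tcp_pos: [0.6968, -0.1165, 0.2293]
eef_rot: [[-0.99, -0.139, -0.001], [-0.139, 0.99, -0.0], [0.001, 0.0, -1.0]]
contact_force: [0.1, -0.4, -0.1]
finger_gap: 0.0603
gripper_force: 0.0
white [316. 115.] (array([ 627.2, -126. ,   18. ]), np.int32(823))
red [528. 109.] (array([571.5, 109.6,  20.2]), np.int32(620))
green [146.  17.] (array([ 529.4, -333.9,   20. ]), np.int32(620))
std dish (array([ 627.3, -125.5,   32.6]), 1034, array([ 629.1, -125.2,   43.6]))
```

View pics/wrist6.png

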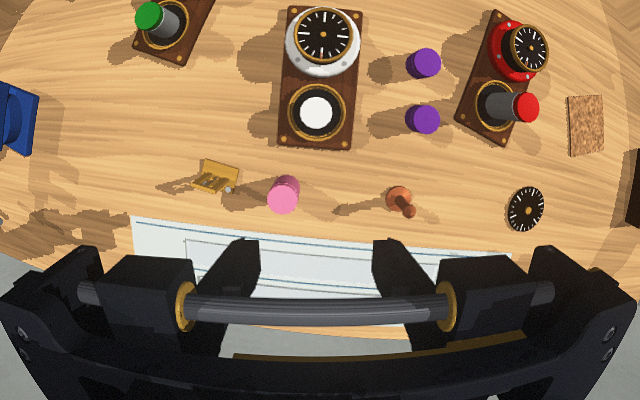

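View pics/side6.png

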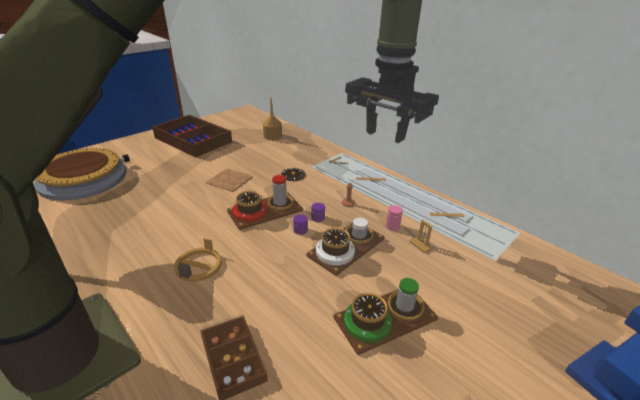

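Both pictures show each bar upright in the dish of its own colour: white (316,112), red (500,107) and green (160,22) in the wrist view. The mat is empty, the vane, post and disc are where they were, and the robot is clear.

```bash
python3 -c "
from rig import env
print(env.close_job())"
```

```text
the job is handed in; nothing more can be done
None
```

I swapped the three bars and handed the job in at about 29 s. In the last camera check each stood upright and released within 4 mm of the centre of its own dish, with the disc, vane and post where they started. The hand-in gave back no verdict.

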